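Lock and cover the battery packs under isolation

ROBOT

A 6-joint arm with a two-finger parallel gripper is mounted at the origin on the work surface. World frame = base frame: x ahead of the robot, y to its left, z up, the work surface at z = 0. Lengths are in m, angles in rad, forces in N, time in s.
With the tool pointing down it reaches from about 0.35 to 0.95 m from the base axis. Payload 17.4 kg.
Tool frame: the origin (TCP) lies at the very end of the fingers, on their centre line; the grasp point (between the pads) lies 19 mm behind it (ctrl.pinch_z is the z of the grasp point in the tool frame, in m); z points along the fingers, y is the line along which they close (so a half turn about z gives the same grasp; the last joint's range is limited). The gripper opens to 93 mm and grips with 3 to 60 N. Pads are 15 mm wide; open, the fingers measure 128 mm over their backs; the gripper's body (75 mm by 188 mm) begins 65 mm behind the grasp point.
Start: joints at [-1.207, 0.116, 1.442, -0, 1.584, -0.038], TCP at [0.264, -0.621, 0.219] pointing down, gripper open.
Joint ranges: [-2.83, 2.83], [-0.83, 2.19], [0.07, 2.5], [-1.14, 4.28], [0.01, 3], [-2.97, 2.97]. Speed limits (rad/s): [1.89, 1.89, 2.22, 3.14, 3.14, 3.14].

INTERFACE

Orientations are given as a rotation vector (axis times angle).
In Python, from station import monitor, vision, ctrl gives the robot as it stands.
- The arm moves only by the tool apply_moves, never from a script. Its argument "rows" is one flat list of numbers, 5 for each row, row after row: the opening, from 0 (shut) to 1 (fully open), then the shift along the world's x, y, z as a fraction of full scale, then the turn about the world's z as a fraction of full scale. A call has 1 to 12 rows; each row is the pose to reach, as a shift and turn from the pose commanded when the call began, turning the shorter way round; what a row does not reach only later rows make up. Full scale, the value 1, is 150 mm for a shift and pi rad for a turn. A row lasts 1/8 s, in which the tool goes at most 62.5 mm and 10.7 degrees, less where a joint would pass 70% of its speed; a pose out of reach is approached as far as the arm can. A call with a number of a shift or a turn outside -1 to 1 is refused whole. A call with a gripper value outside its range is refused whole. The fingers move at their own pace and stop on an object; the grip force is fixed at half the most. Time passes only in rows, so rows that repeat a pose let the fingers close. It gives the time, the measured TCP pose, the force, the opening and the grip force at its end, in the units of the state.
- monitor.get_obs(): the state, without advancing time (a new reading comes with each control period).
- vision.camera(name): name is "side" or "top"; returns the picture (400x640x3 uint8, blue, green, red); there is no depth.
- vision.camera_model(name): a dict with "fx", "fy", "cx", "cy" (pixels), "k1" (the pictures are not rectified: a ray, as slopes to the right and down, at radius r is drawn at 1 + k1 r^2 times it, then the intrinsics apply), "pose" (4x4, takes a point from camera to world coordinates). Camera axes: x right, y up, looking along -z (the intrinsics and any distortion apply to the point x, -y, -z); pixel columns grow to the right and rows downward; lengths in m; the calibration is good to about 2 mm. A picture is of the moment at which its call begins. camera_model takes no time and is no camera call.
- ctrl.close_job(): hands the job in; it is judged then, once.
The state is a dict: "time": time; "joints": joint angles; "dq": joint speeds; "tau": joint torques, N m; "eef_pos": TCP position; "orientation": TCP orientation; "force": force on the tool from outside, world axes, zero at the start; "torque": the same for the moment, N m; "finger_gap": finger opening in m; "gripper_force": force on a finger pad.
Only numpy, scipy, OpenCV 4.12 (cv2) and the standard library are available. Lean on these libraries where they do the work, as an engineer would, in place of code of your own. Each camera call takes 0.05 s, during which the arm holds its last target. There are 200 camera calls.

TASK

Before touching any plug, throw the red isolator lever right over to its far side to cut the charging supply. With it off, turn the yellow plug in every battery pack on the bench until its red nose points squarely at that pack's white mark, and set a white base plate on each pack's rim so that it sits fully home and level. Only once every pack is locked and covered, throw the lever right back to switch the supply on again, and leave the crimp tool and the grommet where they lie.

Things in the scene. Friction and masses are not known exactly. Their poses are not given: they have to be found in the camera images.
- pack1: Round black battery pack, 120 mm across, 0.85 kg, loose; three or four are there. Origin: centre of its underside on the bench, z up. Base 24 mm high; on it a round collar, outer diameter 112, inner 96 mm; its rim 54 mm above the bench, the well inside 30 mm deep. An 11 mm wide white mark crosses the well floor's edge, the rim and the collar's outside at the pack's own +x.
- plug1 (a joint): Angle (rad) of the yellow twist plug in the centre of pack1's well, about the pack's vertical axis. 0: red nose exactly at the white mark (pack +x); positive: nose counter-clockwise of it seen from above. Range -0.5 to 2.4, found at 0.6 to 2.1: turn it clockwise. Light friction (0.06 N m); stays where it is left, no click or stop at the mark.
- nose1 (a point): End of the red nose of pack1's plug, 36 mm from the pack's axis, 35 mm above the bench. The plug is a 52 mm disc, its top 30 mm above the bench, with a finger bar across its centre, 44 mm long along the nose direction, 14 mm thick, from 30 to 48 mm above the bench; the 8 mm wide red nose prolongs one end of the bar.
- plate1: Loose translucent white plate, 90 g: disc 114 mm, 5 mm thick; under it a 4 mm deep lip, diameter 83 (foot) to 89 mm; on top a central knob, 24 mm diameter, 30 mm tall. Origin: centre of the lip's underside, z along the knob; disc top at 9, knob top at 39 mm. Seated, lip inside the collar, its origin is 50 mm above the bench. All alike; any fits any pack.
- pack2: Round black battery pack, 120 mm across, 0.85 kg, loose; three or four are there. Origin: centre of its underside on the bench, z up. Base 24 mm high; on it a round collar, outer diameter 112, inner 96 mm; its rim 54 mm above the bench, the well inside 30 mm deep. An 11 mm wide white mark crosses the well floor's edge, the rim and the collar's outside at the pack's own +x.
- plug2 (a joint): Angle (rad) of the yellow twist plug in the centre of pack2's well, about the pack's vertical axis. 0: red nose exactly at the white mark (pack +x); positive: nose counter-clockwise of it seen from above. Range -0.5 to 2.4, found at 0.6 to 2.1: turn it clockwise. Light friction (0.06 N m); stays where it is left, no click or stop at the mark.
- nose2 (a point): End of the red nose of pack2's plug, 36 mm from the pack's axis, 35 mm above the bench. The plug is a 52 mm disc, its top 30 mm above the bench, with a finger bar across its centre, 44 mm long along the nose direction, 14 mm thick, from 30 to 48 mm above the bench; the 8 mm wide red nose prolongs one end of the bar.
- plate2: Loose translucent white plate, 90 g: disc 114 mm, 5 mm thick; under it a 4 mm deep lip, diameter 83 (foot) to 89 mm; on top a central knob, 24 mm diameter, 30 mm tall. Origin: centre of the lip's underside, z along the knob; disc top at 9, knob top at 39 mm. Seated, lip inside the collar, its origin is 50 mm above the bench. All alike; any fits any pack.
- pack3: Round black battery pack, 120 mm across, 0.85 kg, loose; three or four are there. Origin: centre of its underside on the bench, z up. Base 24 mm high; on it a round collar, outer diameter 112, inner 96 mm; its rim 54 mm above the bench, the well inside 30 mm deep. An 11 mm wide white mark crosses the well floor's edge, the rim and the collar's outside at the pack's own +x.
- plug3 (a joint): Angle (rad) of the yellow twist plug in the centre of pack3's well, about the pack's vertical axis. 0: red nose exactly at the white mark (pack +x); positive: nose counter-clockwise of it seen from above. Range -0.5 to 2.4, found at 0.6 to 2.1: turn it clockwise. Light friction (0.06 N m); stays where it is left, no click or stop at the mark.
- nose3 (a point): End of the red nose of pack3's plug, 36 mm from the pack's axis, 35 mm above the bench. The plug is a 52 mm disc, its top 30 mm above the bench, with a finger bar across its centre, 44 mm long along the nose direction, 14 mm thick, from 30 to 48 mm above the bench; the 8 mm wide red nose prolongs one end of the bar.
- plate3: Loose translucent white plate, 90 g: disc 114 mm, 5 mm thick; under it a 4 mm deep lip, diameter 83 (foot) to 89 mm; on top a central knob, 24 mm diameter, 30 mm tall. Origin: centre of the lip's underside, z along the knob; disc top at 9, knob top at 39 mm. Seated, lip inside the collar, its origin is 50 mm above the bench. All alike; any fits any pack.
- pack4: Round black battery pack, 120 mm across, 0.85 kg, loose; three or four are there. Origin: centre of its underside on the bench, z up. Base 24 mm high; on it a round collar, outer diameter 112, inner 96 mm; its rim 54 mm above the bench, the well inside 30 mm deep. An 11 mm wide white mark crosses the well floor's edge, the rim and the collar's outside at the pack's own +x.
- plug4 (a joint): Angle (rad) of the yellow twist plug in the centre of pack4's well, about the pack's vertical axis. 0: red nose exactly at the white mark (pack +x); positive: nose counter-clockwise of it seen from above. Range -0.5 to 2.4, found at 0.6 to 2.1: turn it clockwise. Light friction (0.06 N m); stays where it is left, no click or stop at the mark.
- nose4 (a point): End of the red nose of pack4's plug, 36 mm from the pack's axis, 35 mm above the bench. The plug is a 52 mm disc, its top 30 mm above the bench, with a finger bar across its centre, 44 mm long along the nose direction, 14 mm thick, from 30 to 48 mm above the bench; the 8 mm wide red nose prolongs one end of the bar.
- plate4: Loose translucent white plate, 90 g: disc 114 mm, 5 mm thick; under it a 4 mm deep lip, diameter 83 (foot) to 89 mm; on top a central knob, 24 mm diameter, 30 mm tall. Origin: centre of the lip's underside, z along the knob; disc top at 9, knob top at 39 mm. Seated, lip inside the collar, its origin is 50 mm above the bench. All alike; any fits any pack.
- isolator (a joint): Angle (rad) of the charging isolator's lever. 0: leaning to the block's -x side, near the robot (supply on, found at 0 to 0.1); 1.0: over to its +x side (supply off). It leans 0.5 rad (29 degrees) from upright at either end, turns with light friction (0.06 N m) and stays where it is left. It can be pushed with shut fingers.
- isolator_tip (a point): Centre of the lever's red ball, 26 mm diameter, 70 mm from the pivot along a 10 mm steel rod; about 83 mm above the bench at either end and 92 mm upright.
- isolator_base: The isolator's fixed grey block, 70 x 50 x 25 mm (x, y, z). Origin: centre of its underside. The lever's pivot is along y, 22 mm above the origin. Its +x points roughly away from the robot.
- crimper: Bystander: a steel crimp tool with two red handles, lying flat, about 190 mm long along its x, 60 mm across the handles, 15 mm thick. Origin: on its underside, about mid-length.
- grommet: Bystander: a red rubber grommet ring, 34 mm across, 12 mm high. Origin: centre of its underside.
- tester: Bystander: a fixed grey cell tester, 75 x 130 x 45 mm with a 10 mm knob on top. Origin: centre of its underside.

How it is judged:
By the outcome, as a careful person would: the job done as asked, in the order asked, and still so for the second after the job is handed in, with the robot touching nothing.
Of pack1, pack2, pack3, pack4 only 3 to 4 are there at a start; the rules pass over those that are not, and their reading is None.
At some moment in a run one of plate1, plate2, plate3, plate4 may be knocked a few centimetres aside while the robot is not near it.
Once in a run the grip may slacken for a moment while it holds something.
It also fails if it takes over 210 s, if anything falls off the work surface, if the arm or the gripper's body presses on something with over 40 N, if the wrist force passes 120 N, or if a joint passes its speed limit or range.

## Working session

There is one attempt and no reset: what is moved stays moved. The work goes in short steps, Python scripts to look and compute and a tool call to move; the robot and the scene stay as the last step left them, time stands still between calls to the robot, and variables do not carry over. Pictures are saved under pics/ and viewed, at most 14 in all, crops included, and the job is handed in when it is done.

Besides the shell and the picture viewer there is one more tool, called after ">>>" by a JSON object that holds its "method" and its "body", one argument or row to a line. apply_moves: Moves the arm, as the interface text tells. Shift numbers are shares of 150 mm and turn numbers shares of pi rad, none past 1 either way. Its arguments: {"type":"object","properties":{"rows":{"type":"array","items":{"type":"number"}}},"required":["rows"]}

```bash
ls; mkdir -p pics; cat > h.py <<'E'
import numpy as np, cv2
from station import monitor, vision, ctrl
def model(n):
    m=vision.camera_model(n); return m,np.array(m["pose"])
def ray(n,u,v):
    m,P=model(n); xd=np.array([(u-m["cx"])/m["fx"],(v-m["cy"])/m["fy"]]); x=xd.copy()
    for _ in range(20): x=xd/(1+m["k1"]*(x@x))
    d=P[:3,:3]@np.array([x[0],-x[1],-1]); return P[:3,3],d
def at_z(n,u,v,z):
    o,d=ray(n,u,v); return (o+d*(z-o[2])/d[2])
def proj(n,p):
    m,P=model(n); q=P[:3,:3].T@(np.array(p,float)-P[:3,3]); x=np.array([q[0],-q[1]])/-q[2]
    x=x*(1+m["k1"]*(x@x)); return np.array([m["fx"]*x[0]+m["cx"],m["fy"]*x[1]+m["cy"]])
E
python3 - <<'E'
from h import *
for n in("top","side"):
    cv2.imwrite(f"pics/{n}0.png",vision.camera(n)); m,P=model(n); print(n,m["fx"],m["cx"],m["cy"],m["k1"],P.round(3).tolist())
o=monitor.get_obs();print(o["time"],o["eef_pos"],o["orientation"],o["finger_gap"])
E
```

```text
pics
top 442.3565552555263 324.4694493692863 188.29801961715174 -0.05358434155713561 [[0.019, 0.984, -0.177, 0.431], [-1.0, 0.021, 0.005, -0.012], [0.009, 0.177, 0.984, 1.155], [0.0, 0.0, 0.0, 1.0]]
side 368.06444973402097 326.17844618121853 192.646983904511 -0.03783059668754499 [[-0.996, 0.037, -0.087, 0.528], [-0.094, -0.514, 0.853, 0.868], [-0.013, 0.857, 0.515, 0.611], [0.0, 0.0, 0.0, 1.0]]
0.1 [ 0.26390186 -0.62108631  0.21797892] [-3.07744957e+00 -6.26670224e-01  2.47517817e-04] 0.09293730034705054
```

View pics/top0.png

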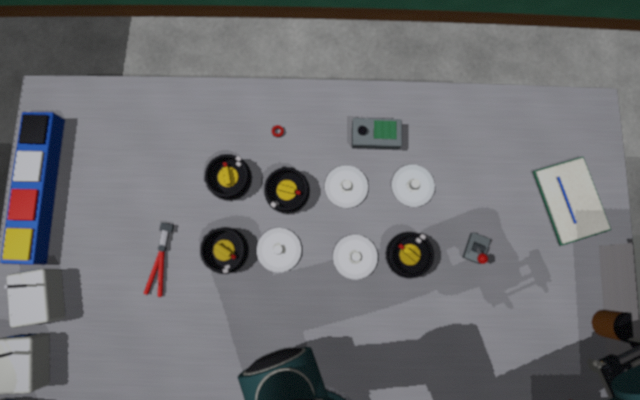

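View pics/side0.png

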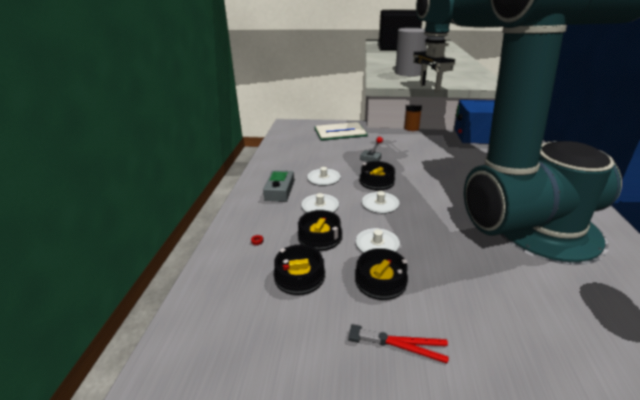

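The pictures show four packs, at top-view pixels (228,177), (287,190), (225,250) and (410,255). There are four plates, at (347,186), (413,186), (279,250) and (355,257). The lever ball is at (482,258), the crimper at (160,260) and the grommet at (278,131). Next I measure these precisely.

```bash
cat >> h.py <<'E'
from scipy.optimize import minimize
def circ(c,r,z,n=48):
    t=np.linspace(0,2*np.pi,n,endpoint=False); return [(c[0]+r*np.cos(a),c[1]+r*np.sin(a),z) for a in t]
def sil(n,c,cyl,S=4):
    M=np.zeros((400*S//1,640*S),np.uint8)
    pts=[[proj(n,p) for z in zs for p in circ(c,r,z)] for r,zs in cyl]
    for q in pts:
        h=cv2.convexHull(np.float32(q)); cv2.fillConvexPoly(M,np.int32(np.round((h*S+S/2-.5)*16)),255,cv2.LINE_8,4)
    return cv2.resize(M,(640,400),interpolation=cv2.INTER_AREA)/255.
PACK=[(.06,(0,.024)),(.056,(.024,.054))]; PLATE0=[(.057,(.004,.009)),(.012,(.009,.039))]
def fit(n,mask,c0,cyl):
    f=lambda c: np.abs(sil(n,c,cyl)-mask).sum()
    r=minimize(f,c0,method="Nelder-Mead",options=dict(initial_simplex=[c0,[c0[0]+.006,c0[1]],[c0[0],c0[1]+.006]],xatol=2e-4,fatol=.05)); return r.x,r.fun
def rect(img,n,c,z,half=.065,N=260):
    # up=+x, left=+y
    g=np.zeros((N,N,2),np.float32); s=2*half/N
    for i in range(N):
        for j in range(N): g[i,j]=proj_fast(n,(c[0]+half-(i+.5)*s,c[1]+half-(j+.5)*s,z))
    return cv2.remap(img,g,None,cv2.INTER_CUBIC)
_c={}
def proj_fast(n,p):
    if n not in _c: _c[n]=model(n)
    m,P=_c[n]; q=P[:3,:3].T@(np.array(p,float)-P[:3,3]); x=np.array([q[0],-q[1]])/-q[2]
    x=x*(1+m["k1"]*(x@x)); return np.array([m["fx"]*x[0]+m["cx"],m["fy"]*x[1]+m["cy"]])
proj=proj_fast
def avg(n,k=4): return np.mean([vision.camera(n).astype(float) for _ in range(k)],0).astype(np.uint8)
def near(m,u,v,r):
    k=np.zeros(m.shape,np.uint8); cv2.circle(k,(int(u),int(v)),r,1,-1); return m*k
def packmask(im,u,v):
    # bench is bright; fill holes of dark blob
    g=im.max(2).astype(float); d=near((g<62).astype(np.uint8),u,v,29)
    cs,_=cv2.findContours(d,cv2.RETR_EXTERNAL,cv2.CHAIN_APPROX_NONE); c=max(cs,key=cv2.contourArea)
    m=np.zeros(d.shape,np.uint8); cv2.fillPoly(m,[cv2.convexHull(c)],1); return m.astype(float)
def platemask(im,u,v):
    d=near((im.min(2)>150).astype(np.uint8),u,v,27)
    cs,_=cv2.findContours(d,cv2.RETR_EXTERNAL,cv2.CHAIN_APPROX_NONE); c=max(cs,key=cv2.contourArea)
    m=np.zeros(d.shape,np.uint8); cv2.fillPoly(m,[cv2.convexHull(c)],1); return m.astype(float)
E
python3 - <<'E'
from h import *
im=avg("top"); np.save("top.npy",im)
print("bench",im[215,260],im[300,230],"pl",im[195,340],im[250,290], "pack",im[270,225])
rows=[]
for u,v in[(228,177),(287,190),(225,250),(410,255)]:
    m=packmask(im,u,v); c,f=fit("top",m,at_z("top",u,v,.04)[:2],PACK); print("pack",c.round(4),f,m.sum())
    rows.append(np.vstack([rect(im,"top",c,.054),rect(im,"top",c,.04)]))
for u,v in[(347,186),(413,186),(279,250),(355,257)]:
    m=platemask(im,u,v); c,f=fit("top",m,at_z("top",u,v,.01)[:2],PLATE0); print("plate",c.round(4),f,m.sum())
R=np.hstack(rows); R=cv2.resize(R,(800,400)); R=np.clip(R*1.5,0,255).astype(np.uint8)
cv2.imwrite("pics/packs.png",R)
for p in[(478,244),(482,258)]: print(at_z("top",*p,.083))
E
```

```text
bench [143 137 138] [124 119 119] pl [190 186 185] [189 186 185] pack [160 157 160]
pack [0.6606 0.2339] 111.92549019607843 1700.0
pack [0.6296 0.0799] 94.9607843137255 1663.0
pack [0.4715 0.2277] 209.3411764705882 2027.0
pack [ 0.4692 -0.2415] 163.51372549019607 1969.0
plate [ 0.646  -0.0737] 38.05098039215686 1457.0
plate [ 0.6518 -0.2514] 38.31372549019608 1438.0
plate [0.476  0.0983] 43.98039215686274 1557.0
plate [ 0.4622 -0.0983] 35.45490196078431 1567.0
[ 0.49464678 -0.3934377   0.083     ]
[ 0.46101338 -0.40202241  0.083     ]
```

View pics/packs.png

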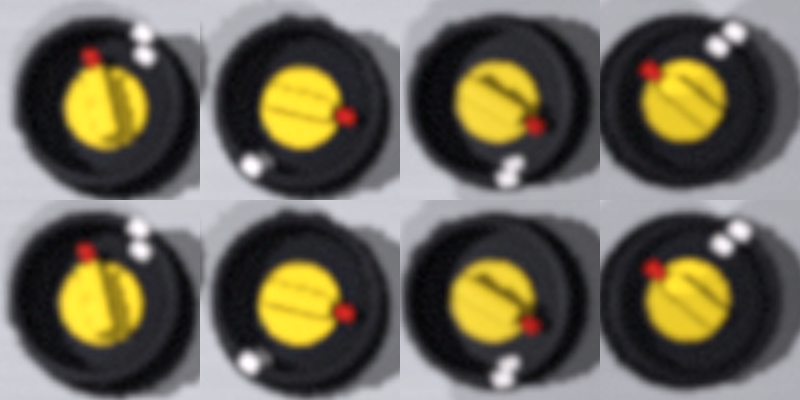

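The composite shows each nose (red) and mark (white) clearly, but shadows spoil the black outlines. I'll fit the yellow and red plug instead, and the white marks separately.

```bash
cat >> h.py <<'E'
def plugsil(n,p,S=6):
    x,y,t=p; M=np.zeros((400*S,640*S),np.uint8); R=np.array([[np.cos(t),-np.sin(t)],[np.sin(t),np.cos(t)]])
    def box(a,b,w,z0,z1): return [(*(R@[u,v]+[x,y]),z) for u in(a,b) for v in(-w,w) for z in(z0,z1)]
    for P in [circ((x,y),.026,.030)+circ((x,y),.026,.026),box(-.022,.022,.007,.03,.048),box(.02,.036,.004,.031,.039)]:
        h=cv2.convexHull(np.float32([proj(n,q) for q in P])); cv2.fillConvexPoly(M,np.int32(np.round((h*S+S/2-.5)*16)),255,cv2.LINE_8,4)
    return cv2.GaussianBlur(cv2.resize(M,(640,400),interpolation=cv2.INTER_AREA)/255.,(0,0),.8)
def wrap(a): return (a+np.pi)%(2*np.pi)-np.pi
def pack(im,u,v,n="top"):
    f=im.astype(float); col=np.clip((f[...,2]-f[...,0]-15)/70,0,1); col=near(col,u,v,22)
    red=near(((f[...,2]>90)&(f[...,1]<.55*f[...,2])).astype(float),u,v,22)
    yel=near(((f[...,1]>90)&(f[...,0]<.6*f[...,1])).astype(float),u,v,22)
    cen=lambda m:np.array([(m*np.arange(640)).sum(),(m*np.arange(400)[:,None]).sum()])/m.sum()
    c0=at_z(n,*cen(yel),.035)[:2]; r0=at_z(n,*cen(red),.035)[:2]; t0=np.arctan2(*(r0-c0)[::-1])
    x0=np.array([*c0,t0]); s=[x0,x0+[.004,0,0],x0+[0,.004,0],x0+[0,0,.2]]
    r=minimize(lambda p:np.abs(plugsil(n,p)-col).sum(),x0,method="Nelder-Mead",options=dict(initial_simplex=s,xatol=1e-4,fatol=.02))
    c=r.x[:2]
    w=near(np.clip((f.min(2)-80)/80,0,1)*(f.max(2)-f.min(2)<30),u,v,26)
    a=[];b=[]
    for i,j in zip(*np.nonzero(w>.2)):
        for z,lo,hi,L in((.054,.047,.057,a),(.024,.03,.047,b)):
            d=at_z(n,j,i,z)[:2]-c; q=np.hypot(*d)
            if lo<q<hi: L.append((d/q*w[i,j]))
    mk=[(round(float(np.arctan2(*np.sum(L,0)[::-1])),3),round(float(np.hypot(*np.sum(L,0))/max(1e-6,np.sum(np.hypot(*np.array(L).T)))),3),len(L)) if L else None for L in(a,b)]
    return r.x.round(4),round(t0,3),round(r.fun,1),mk
E
cat > meas.py <<'E'
from h import *
import sys
im=np.load("top.npy")
for u,v in[(228,177),(287,190),(225,250),(410,255)]: print(*pack(im,u,v))
E
python3 meas.py
python3 - <<'E'
from h import *
im=np.load("top.npy")
c=im[225:275,455:505]; cv2.imwrite("pics/lev.png",np.clip(cv2.resize(c,None,fx=10,fy=10,interpolation=cv2.INTER_CUBIC)*1.3,0,255))
E
```

```text
[0.6609 0.2359 0.2486] 0.246 46.1 [(-0.13, 0.651, 58), (-0.609, 0.997, 16)]
[ 0.6291  0.0812 -1.7899] -1.747 48.6 [(2.31, 0.775, 34), (2.405, 0.999, 4)]
[ 0.4712  0.2358 -2.1025] -2.123 41.8 [(3.094, 0.76, 46), (-2.903, 0.997, 17)]
[ 0.4693 -0.236   0.8642] 0.845 47.3 [(-0.557, 0.997, 22), (-0.573, 0.997, 17)][ WARN:0@0.259] global loadsave.cpp:1063 imwrite_ Unsupported depth image for selected encoder is fallbacked to CV_8U.
```

View pics/lev.png

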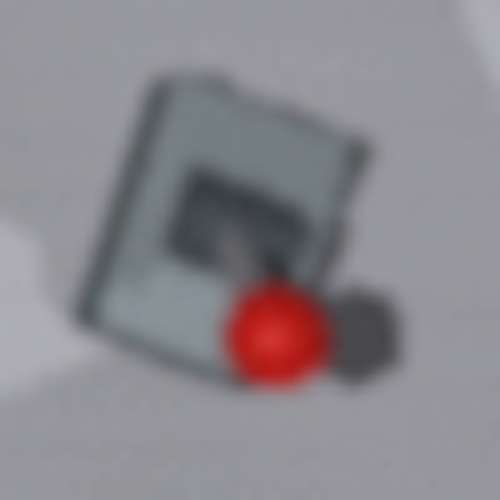

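```bash
sed -i 's|(f.min(2)-80)/80|(f.min(2)-145)/60|; s|w>.2)|w>.05)|' h.py; python3 meas.py
python3 - <<'E'
from h import *
P=[at_z("top",*p,.025)[:2] for p in[(471,232.5),(491,240),(464,257)]]
d=P[0]-P[2]; e=P[0]-P[1]; print(np.hypot(*d),np.hypot(*e),np.arctan2(d[1],d[0]),np.arctan2(-e[0],e[1]))
print("blk",(P[1]+P[2])/2, "ball",at_z("top",482.3,258.5,.083))
im=np.load("top.npy")
f=im.astype(int)
for u,v in[(228,177),(287,190),(225,250),(410,255)]:
    s=f[v-28:v+28,u-28:u+28].min(2); print(s.max(), np.argwhere(s>.9*s.max())[:3].tolist())
E
```

```text
[0.6609 0.2359 0.2486] 0.246 46.1 [(-0.611, 0.999, 9), (-0.613, 0.999, 6)]
[ 0.6291  0.0812 -1.7899] -1.747 48.6 [(2.523, 0.999, 8), None]
[ 0.4712  0.2358 -2.1025] -2.123 41.8 [(-2.89, 1.0, 4), None]
[ 0.4693 -0.236   0.8642] 0.845 47.3 [(-0.562, 0.999, 6), (-0.58, 0.999, 6)]
0.0659732361861913 0.05476447739098083 -0.31287197583026405 -0.34369561596623466
blk [ 0.48666718 -0.41255604] ball [ 0.4598228  -0.40271535  0.083     ]
170 [[8, 37], [8, 38], [9, 37]]
172 [[41, 13], [41, 14], [42, 13]]
157 [[44, 30], [45, 29], [45, 30]]
165 [[8, 40], [9, 39], [9, 40]]
```

>>> {"method": "apply_moves", "body": {
  "rows": [0,0.54,0.77,0,-0.233,0,0.54,0.77,0,-0.233,0,0.54,0.77,0,-0.233,0,0.54,0.77,0,-0.233,0,0.54,0.77,0,-0.233,0,0.54,0.77,0,-0.233]
}}

```text
time: 1.05
eef_pos: [0.3448, -0.5059, 0.2186]
orientation: [-3.1, 0.511, 0.0]
force: [0.3, 0.0, 0.8]
finger_gap: 0.0374
gripper_force: 0.0
```

>>> {"method": "apply_moves", "body": {
  "rows": [0,0.54,0.76,0,0,0,0.54,0.76,0,0,0,0.54,0.76,0,0,0,0.54,0.76,-0.95,0,0,0.54,0.76,-0.95,0,0,0.54,0.76,-0.95,0,0,0.54,0.76,-0.95,0,0,0.54,0.76,-0.95,0]
}}

```text
time: 2.05
eef_pos: [0.4267, -0.3929, 0.0789]
orientation: [3.097, -0.516, 0.004]
force: [0.8, 0.1, 0.2]
finger_gap: 0.0002
gripper_force: 0.0
```

>>> {"method": "apply_moves", "body": {
  "rows": [0,0.08,-0.028,0,0,0,0.16,-0.055,0,0,0,0.24,-0.08,0,0,0,0.3,-0.1,0,0,0,0.36,-0.12,0,0,0,0.4,-0.135,0,0,0,0.44,-0.15,0,0,0,0.48,-0.165,0,0,0,0.48,-0.165,0,0]
}}

```text
time: 3.18
eef_pos: [0.4983, -0.4167, 0.0761]
orientation: [3.099, -0.516, 0.0]
force: [-0.3, -0.0, 0.3]
finger_gap: 0.0006
gripper_force: 0.0
```

```bash
python3 - <<'E'
from h import *
im=np.vstack([vision.camera("top")[215:285,440:520],vision.camera("side")[120:190,340:420]])
cv2.imwrite("pics/l2.png",cv2.resize(im,None,fx=4,fy=4,interpolation=cv2.INTER_CUBIC))
o=monitor.get_obs();print(o["eef_pos"],o["joints"])
E
```

```text
[ 0.49798857 -0.41652697  0.07622164] [-7.35874810e-01  1.33119017e-01  1.65741931e+00  6.68761789e-05
  1.35084312e+00  1.16517091e+00]
```

View pics/l2.png

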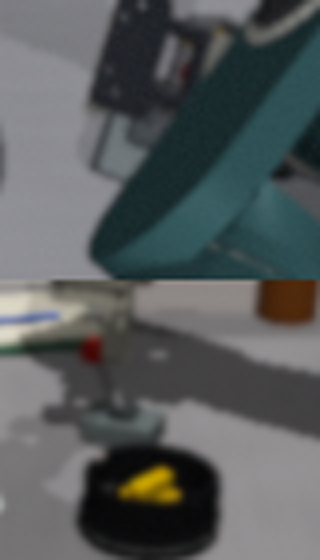

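The side view shows the ball at crop (92,348), past the upright, so the lever is nearly over. I'll push on until it meets the stop.

>>> {"method": "apply_moves", "body": {
  "rows": [0,0.02,-0.007,0,0,0,0.02,-0.007,0,0]
}}

```text
time: 3.52
eef_pos: [0.4997, -0.4172, 0.0761]
orientation: [-3.098, 0.516, 0.005]
force: [-13.3, 5.7, 5.8]
finger_gap: 0.0006
gripper_force: 6.8
```

>>> {"method": "apply_moves", "body": {
  "rows": [0,0.02,-0.007,0,0,0,0.02,-0.007,0,0]
}}

```text
time: 3.78
eef_pos: [0.5004, -0.4174, 0.0759]
orientation: [-3.096, 0.517, 0.014]
force: [-34.7, 14.4, 16.2]
finger_gap: 0.0008
gripper_force: 18.5
```

>>> {"method": "apply_moves", "body": {
  "rows": [0,-0.1,0.033,0,0,0,-0.2,0.067,0.05,0,0,-0.2,0.067,0.5,0,0.48,-0.2,0.067,0.6,0,0.48,-0.22,0.95,0.6,0.38,0.48,-0.22,0.95,0.6,0.38,0.48,-0.22,0.95,0.6,0.38,0.48,-0.22,0.95,0.6,0.38,0.48,-0.22,0.95,0.6,0.38,0.48,-0.22,0.95,0.6,0.38,0.48,-0.22,0.95,0.6,0.38,0.48,-0.22,0.95,0.6,0.38]
}}

```text
time: 5.28
eef_pos: [0.4708, -0.276, 0.1663]
orientation: [2.853, 1.314, 0.0]
force: [0.1, -0.5, 0.5]
finger_gap: 0.0447
gripper_force: 0.0
```

```bash
cat > go.py <<'E'
import sys
from h import *
from scipy.spatial.transform import Rotation as R
# usage: x y z yaw -> fractions
o=monitor.get_obs(); p=o["eef_pos"]; M=R.from_rotvec(o["orientation"]).as_matrix(); yw=np.arctan2(M[1,0],M[0,0])
print("t",round(o["time"],2),"pos",np.round(p,4),"yaw",round(yw,3),"q6",round(o["joints"][5],2),"gap",round(o["finger_gap"],4))
if len(sys.argv)>1:
    x=[float(a) for a in sys.argv[1:]]
    print("frac",((np.array(x[:3])-p)/.15).round(3),"turn",round(wrap(x[3]-yw)/np.pi,3) if len(x)>3 else "")
E
python3 go.py .4693 -.236 .033 .864
python3 - <<'E'
from h import *
im=vision.camera("top"); b=np.load("top.npy"); f=im.astype(int)[225:275,455:505]
m=(f[...,2]>110)&(f[...,1]<70); y,x=np.nonzero(m); print("ball px",x.mean()+455,y.mean()+225,len(x),at_z("top",x.mean()+455,y.mean()+225,.083))
E
```

```text
t 5.28 pos [ 0.4708 -0.276   0.1663] yaw 0.863 q6 0.13 gap 0.0447
frac [-0.01   0.267 -0.889] turn 0.0
ball px nan nan 0 [nan nan nan]<stdin>:3: RuntimeWarning: Mean of empty slice.
  ret = ret.dtype.type(ret / rcount)
```

>>> {"method": "apply_moves", "body": {
  "rows": [0.48,-0.01,0.267,0,0,0.48,-0.01,0.267,-0.4,0,0.48,-0.01,0.267,-0.4,0,0.48,-0.01,0.267,-0.4,0]
}}

```text
time: 5.82
eef_pos: [0.4699, -0.2365, 0.108]
orientation: [2.853, 1.313, 0.001]
force: [0.2, 1.3, 0.5]
finger_gap: 0.0445
gripper_force: 0.0
```

```bash
python3 go.py .4693 -.236 .033 .864
python3 - <<'E'
from h import *
im=vision.camera("side"); f=im.astype(int)
m=np.zeros((400,640),bool); m[120:165,350:400]=((f[...,2]>90)&(f[...,1]<60))[120:165,350:400]
y,x=np.nonzero(m); print(x.mean(),y.mean(),len(x))
for a in(-.5,-.4,.4,.5): 
    d=.07*np.sin(a); print(a,proj("side",(.4867+d*.946,-.4126-d*.324,.022+.07*np.cos(a))))
E
```

```text
t 5.83 pos [ 0.4699 -0.2365  0.108 ] yaw 0.863 q6 0.19 gap 0.0445
frac [-0.004  0.003 -0.5  ] turn 0.0
362.5 135.0 2
-0.5 [380.31129115 138.88639372]
-0.4 [378.7088026  137.85585078]
0.4 [364.62167779 135.66889806]
0.5 [362.98816108 136.18357263]
```

>>> {"method": "apply_moves", "body": {
  "rows": [0.48,0,0,-0.3,0,0.48,0,0,-0.5,0,0.48,0,0,-0.5,0,0.48,0,0,-0.5,0,0,0,0,-0.5,0,0,0,0,-0.5,0,0,0,0,-0.5,0,0,0,0,-0.5,0]
}}

```text
time: 6.88
eef_pos: [0.4694, -0.236, 0.0312]
orientation: [-2.853, -1.315, 0.0]
force: [-0.6, 0.6, 1.9]
finger_gap: 0.0139
gripper_force: 29.9
```

```bash
python3 go.py .4693 -.236 .033 -.57; python3 -c "
from h import *; o=monitor.get_obs(); print(o['force'],o['gripper_force'])"
```

```text
t 6.88 pos [ 0.4694 -0.236   0.0312] yaw 0.864 q6 0.19 gap 0.0139
frac [-0.001  0.     0.012] turn -0.456
[-0.58191761  0.63281649  1.94710243] 29.943645000457764
```

>>> {"method": "apply_moves", "body": {
  "rows": [0,0,0,0.01,-0.03,0,0,0,0.01,-0.08,0,0,0,0.01,-0.13,0,0,0,0.01,-0.18,0,0,0,0.01,-0.23,0,0,0,0.01,-0.28,0,0,0,0.01,-0.33,0,0,0,0.01,-0.38,0,0,0,0.01,-0.42,0,0,0,0.01,-0.456,0,0,0,0.01,-0.456,0,0,0,0.01,-0.456]
}}

```text
time: 8.38
eef_pos: [0.4692, -0.2359, 0.0321]
orientation: [-3.016, 0.878, 0.001]
force: [0.3, 0.5, -7.9]
finger_gap: 0.0135
gripper_force: 29.9
```

>>> {"method": "apply_moves", "body": {
  "rows": [0.48,0,0,0,0,0.48,0,0,0,0,0.48,0,0,0.6,0,0.48,0,0,0.9,0,0.48,0.53,0.9,0.9,0.45,0.48,0.53,0.9,0.9,0.45,0.48,0.53,0.9,0.9,0.45,0.48,0.53,0.9,0.9,0.45,0.48,0.53,0.9,0.9,0.45,0.48,0.53,0.9,0.9,0.45]
}}

```text
time: 9.62
eef_pos: [0.5492, -0.1009, 0.1682]
orientation: [3.017, 0.873, 0.001]
force: [-0.8, -1.3, -0.0]
finger_gap: 0.0446
gripper_force: 0.0
```

```bash
cat > meas.py <<'E'
from h import *
import sys
im=avg("top",2); np.save("top.npy",im)
U=[(228,177),(287,190),(225,250),(410,255)]
for k in sys.argv[1]:
    i="ABCD".index(k); r=pack(im,*U[i]); print(k,*r, "plug", [round(float(wrap(r[0][2]-m[0])),3) for m in r[3] if m])
E
python3 go.py .6291 .0812 .032 1.352; python3 meas.py D
```

```text
t 9.62 pos [ 0.5492 -0.1009  0.1682] yaw 0.563 q6 0.78 gap 0.0446
frac [ 0.532  1.214 -0.908] turn 0.251
D [ 0.4696 -0.2566     nan] nan 318.7 [(-3.014, 1.0, 1), None] plug [nan]h.py:62: RuntimeWarning: invalid value encountered in divide
  cen=lambda m:np.array([(m*np.arange(640)).sum(),(m*np.arange(400)[:,None]).sum()])/m.sum()
h.py:55: RuntimeWarning: invalid value encountered in cast
  h=cv2.convexHull(np.float32([proj(n,q) for q in P])); cv2.fillConvexPoly(M,np.int32(np.round((h*S+S/2-.5)*16)),255,cv2.LINE_8,4)
```

>>> {"method": "apply_moves", "body": {
  "rows": [0.48,0.532,1.0,0,0.251,0.48,0.532,1.0,0,0.251,0.48,0.532,1.0,0,0.251,0.48,0.532,1.0,0,0.251,0.48,0.532,1.0,0,0.251,0.48,0.532,1.0,0,0.251]
}}

```text
time: 10.48
eef_pos: [0.6289, 0.049, 0.1679]
orientation: [2.462, 1.951, 0.0]
force: [-0.2, 0.2, 0.7]
finger_gap: 0.0448
gripper_force: 0.0
```

>>> {"method": "apply_moves", "body": {
  "rows": [0.48,0,0.214,0,0,0.48,0,0.214,-0.5,0,0.48,0,0.214,-0.7,0,0.48,0,0.214,-0.905,0,0.48,0,0.214,-0.905,0,0.48,0,0.214,-0.905,0,0,0,0.214,-0.905,0,0,0,0.214,-0.905,0,0,0,0.214,-0.905,0,0,0,0.214,-0.905,0]
}}

```text
time: 11.72
eef_pos: [0.6287, 0.0811, 0.0319]
orientation: [-2.458, -1.956, 0.0]
force: [-1.3, 0.3, 0.2]
finger_gap: 0.0141
gripper_force: 30.0
```

```bash
python3 go.py .6291 .0812 .032 -.62; python3 meas.py D
```

```text
t 11.72 pos [0.6287 0.0811 0.0319] yaw 1.344 q6 0.31 gap 0.0141
frac [0.002 0.001 0.001] turn -0.625
D [ 0.4695 -0.2364 -0.5675] -0.498 43.6 [(-1.993, 0.999, 11), (-1.998, 0.999, 3)] plug [1.425, 1.431]
```

Pack D turned bodily with its plug. My small raise lifted it: the wrist reads −8 N, which is the pack's weight. On B I'll press down slightly instead, and redo D later.

>>> {"method": "apply_moves", "body": {
  "rows": [0,0,0,-0.006,0,0,0,0,-0.006,0,0,0,0,-0.006,-0.04]
}}

```text
time: 12.2
eef_pos: [0.6288, 0.0811, 0.0319]
orientation: [-2.578, -1.796, -0.0]
force: [-7.2, -0.7, 10.9]
finger_gap: 0.0141
gripper_force: 30.0
```

```bash
python3 go.py .6291 .0812 .032 -.62; python3 -c "
from h import *; o=monitor.get_obs(); print(o['force'],o['torque'])"
```

```text
t 12.2 pos [0.6288 0.0811 0.0319] yaw 1.217 q6 0.44 gap 0.0141
frac [0.002 0.001 0.001] turn -0.585
[-7.15459938 -0.74246529 10.93808783] [-0.09618801  1.12637779  0.0526711 ]
```

>>> {"method": "apply_moves", "body": {
  "rows": [0,0,0,0,-0.05,0,0,0,0,-0.1,0,0,0,0,-0.155,0,0,0,0,-0.21,0,0,0,0,-0.265,0,0,0,0,-0.32,0,0,0,0,-0.375,0,0,0,0,-0.43,0,0,0,0,-0.485,0,0,0,0,-0.54,0,0,0,0,-0.585,0,0,0,0,-0.585]
}}

```text
time: 13.7
eef_pos: [0.6286, 0.0815, 0.0318]
orientation: [-2.991, 0.96, 0.001]
force: [-7.6, 3.5, 10.2]
finger_gap: 0.0137
gripper_force: 30.0
```

```bash
python3 go.py .6609 .2359 .032 .2486; python3 -c "
from h import *; o=monitor.get_obs(); print(o['force'],o['torque'])"
```

```text
t 13.7 pos [0.6286 0.0815 0.0318] yaw -0.621 q6 2.28 gap 0.0137
frac [2.150e-01 1.029e+00 1.000e-03] turn 0.277
[-7.56129069  3.52364836 10.19841769] [ 0.63541692  1.37333554 -0.09722647]
```

>>> {"method": "apply_moves", "body": {
  "rows": [0.48,0,0,0,0,0.48,0,0,0,0,0.48,0,0,0.4,0,0.48,0,0,0.5,0,0.48,0.215,1.0,0.5,0.277,0.48,0.215,1.0,0.5,0.277,0.48,0.215,1.0,0.5,0.277,0.48,0.215,1.0,0.5,0.277,0.48,0.215,1.0,0.5,0.277,0.48,0.215,1.0,0.5,0.277,0.48,0.215,1.0,0.5,0.277]
}}

```text
time: 15.08
eef_pos: [0.661, 0.2309, 0.1057]
orientation: [3.117, 0.389, -0.0]
force: [0.4, 0.2, -0.3]
finger_gap: 0.0448
gripper_force: 0.0
```

```bash
python3 go.py .6609 .2359 .032 .2486; python3 meas.py BD
```

```text
t 15.07 pos [0.661  0.2309 0.1057] yaw 0.248 q6 1.62 gap 0.0448
frac [-0.001  0.033 -0.491] turn 0.0
B [0.6291 0.0812 2.473 ] 2.425 32.3 [(2.525, 0.999, 14), (2.423, 1.0, 1)] plug [-0.052, 0.05]
D [ 0.4689 -0.2356 -0.5599] -0.598 64.5 [(-1.975, 0.999, 14), (-1.967, 0.999, 6)] plug [1.415, 1.407]
```

>>> {"method": "apply_moves", "body": {
  "rows": [0.48,0,0.033,0,0,0.48,0,0.033,-0.3,0,0.48,0,0.033,-0.49,0,0.48,0,0.033,-0.49,0,0.48,0,0.033,-0.49,0,0,0,0.033,-0.49,0,0,0,0.033,-0.49,0,0,0,0.033,-0.49,0,0,0,0.033,-0.49,0,0,0,0.033,-0.496,0,0,0,0.033,-0.496,0]
}}

```text
time: 16.55
eef_pos: [0.6611, 0.2361, 0.0325]
orientation: [-3.117, -0.394, -0.0]
force: [-4.8, 0.1, 7.3]
finger_gap: 0.0138
gripper_force: 30.0
```

```bash
python3 go.py .6609 .2359 .032 -.611;  python3 -c "
from h import *; o=monitor.get_obs(); print(o['force'],o['torque'])"
```

```text
t 16.55 pos [0.6611 0.2361 0.0325] yaw 0.251 q6 1.63 gap 0.0138
frac [-0.001 -0.001 -0.003] turn -0.274
[-4.77183611  0.12188004  7.27174446] [-0.07437531  0.83368923 -0.01518065]
```

>>> {"method": "apply_moves", "body": {
  "rows": [0,0,0,0,-0.05,0,0,0,0,-0.1,0,0,0,0,-0.15,0,0,0,0,-0.2,0,0,0,0,-0.24,0,0,0,0,-0.274,0,0,0,0,-0.274,0,0,0,0,-0.274]
}}

```text
time: 17.55
eef_pos: [0.661, 0.2353, 0.0319]
orientation: [2.996, -0.943, 0.0]
force: [-1.5, -5.9, 3.4]
finger_gap: 0.014
gripper_force: 29.8
```

>>> {"method": "apply_moves", "body": {
  "rows": [0.48,0,0,0,0,0.48,0,0,0,0,0.48,0,0,0.4,0,0.48,0,0,0.5,0,0.48,-1.0,0,0.5,0.525,0.48,-1.0,0,0.5,0.525,0.48,-1.0,0,0.5,0.525,0.48,-1.0,0,0.5,0.525,0.48,-1.0,0,0.5,0.525,0.48,-1.0,0,0.5,0.525,0.48,-1.0,0,0.5,0.525,0.48,-1.0,0,0.5,0.525]
}}

```text
time: 19.05
eef_pos: [0.5109, 0.236, 0.1062]
orientation: [-2.831, -1.362, 0.001]
force: [-0.3, 0.0, 0.2]
finger_gap: 0.0447
gripper_force: 0.0
```

```bash
python3 go.py .4712 .2358 .032 1.04; python3 meas.py ABC
```

```text
t 19.05 pos [0.5109 0.236  0.1062] yaw 0.897 q6 1.06 gap 0.0447
frac [-0.264 -0.001 -0.494] turn 0.046
A [ 0.6613  0.2357 -0.5727] -0.54 47.2 [(-0.609, 0.999, 13), (-0.604, 0.999, 8)] plug [0.036, 0.031]
B [0.6295 0.0814    nan] nan 50.5 [None, None] plug []
C [nan nan nan] nan 1.2 [None, None] plug []h.py:62: RuntimeWarning: invalid value encountered in divide
  cen=lambda m:np.array([(m*np.arange(640)).sum(),(m*np.arange(400)[:,None]).sum()])/m.sum()
h.py:55: RuntimeWarning: invalid value encountered in cast
  h=cv2.convexHull(np.float32([proj(n,q) for q in P])); cv2.fillConvexPoly(M,np.int32(np.round((h*S+S/2-.5)*16)),255,cv2.LINE_8,4)
```

A is good. Now C.

>>> {"method": "apply_moves", "body": {
  "rows": [0.48,-0.264,0,0,0.046,0.48,-0.264,0,0,0.046,0.48,-0.264,0,-0.3,0.046,0.48,-0.264,0,-0.494,0.046,0.48,-0.264,0,-0.494,0.046,0.48,-0.264,0,-0.494,0.046,0,-0.264,0,-0.494,0.046,0,-0.264,0,-0.494,0.046,0,-0.264,0,-0.494,0.046,0,-0.264,0,-0.494,0.046,0,-0.264,0,-0.5,0.046,0,-0.264,0,-0.5,0.046]
}}

```text
time: 20.65
eef_pos: [0.4715, 0.2361, 0.0325]
orientation: [-2.73, -1.554, -0.0]
force: [-5.7, -2.6, 11.4]
finger_gap: 0.0137
gripper_force: 30.0
```

```bash
python3 go.py .4712 .2358 .032 .25;  python3 -c "
from h import *; o=monitor.get_obs(); print(o['force'],o['torque'])"
```

```text
t 20.65 pos [0.4715 0.2361 0.0325] yaw 1.035 q6 0.95 gap 0.0137
frac [-0.002 -0.002 -0.003] turn -0.25
[-5.69692229 -2.63503336 11.35981572] [-0.40166809  1.05659873 -0.03141362]
```

>>> {"method": "apply_moves", "body": {
  "rows": [0,0,0,0,-0.05,0,0,0,0,-0.1,0,0,0,0,-0.15,0,0,0,0,-0.2,0,0,0,0,-0.25,0,0,0,0,-0.25,0,0,0,0,-0.25]
}}

```text
time: 21.52
eef_pos: [0.4721, 0.2353, 0.0325]
orientation: [3.116, 0.39, 0.002]
force: [-0.3, -8.6, 9.9]
finger_gap: 0.0138
gripper_force: 30.0
```

>>> {"method": "apply_moves", "body": {
  "rows": [0.48,0,0,0,0,0.48,0,0,0,0,0.48,0,0,0.4,0,0.48,0,0,0.6,0,0.48,0,-1.0,0.6,0.3,0.48,0,-1.0,0.6,0.3,0.48,0,-1.0,0.6,0.3,0.48,0,-1.0,0.6,0.3,0.48,0,-1.0,0.6,0.3,0.48,0,-1.0,0.6,0.3]
}}

```text
time: 22.78
eef_pos: [0.4713, 0.086, 0.1214]
orientation: [-2.597, -1.768, 0.0]
force: [0.6, 0.2, 0.1]
finger_gap: 0.0447
gripper_force: 0.0
```

>>> {"method": "apply_moves", "body": {
  "rows": [0.48,0,-1.0,0,0.3,0.48,0,-1.0,0,0.3,0.48,0,-1.0,0,0.3,0.48,0,-1.0,0,0.3,0.48,0,-1.0,0,0.3,0.48,0,-1.0,0,0.3]
}}

```text
time: 23.52
eef_pos: [0.4713, -0.0641, 0.1214]
orientation: [-1.511, -2.754, -0.0]
force: [0.3, 1.0, -1.4]
finger_gap: 0.0447
gripper_force: 0.0
```

```bash
python3 go.py .4690 -.2360 .032 2.576; python3 meas.py ABCD
```

```text
t 23.52 pos [ 0.4713 -0.0641  0.1214] yaw 2.138 q6 -0.76 gap 0.0447
frac [-0.016 -1.146 -0.596] turn 0.139
A [ 0.6602  0.2361 -0.5797] -0.539 45.5 [(-0.606, 0.999, 9), (-0.599, 0.999, 7)] plug [0.026, 0.019]
B [0.6295 0.0812 2.503 ] 2.504 45.0 [(2.528, 1.0, 5), None] plug [-0.025]
C [ 0.4718  0.2353 -2.8854] -2.933 48.5 [(-2.894, 0.999, 17), (-2.943, 0.999, 7)] plug [0.009, 0.058]
D [ 0.4689 -0.2368     nan] nan 57.4 [None, None] plug []h.py:62: RuntimeWarning: invalid value encountered in divide
  cen=lambda m:np.array([(m*np.arange(640)).sum(),(m*np.arange(400)[:,None]).sum()])/m.sum()
h.py:55: RuntimeWarning: invalid value encountered in cast
  h=cv2.convexHull(np.float32([proj(n,q) for q in P])); cv2.fillConvexPoly(M,np.int32(np.round((h*S+S/2-.5)*16)),255,cv2.LINE_8,4)
```

>>> {"method": "apply_moves", "body": {
  "rows": [0.48,-0.016,-1.0,0,0.139,0.48,-0.016,-1.0,0,0.139,0.48,-0.016,-1.0,0,0.139,0.48,-0.016,-1.0,0,0.139,0.48,-0.016,-1.0,0,0.139]
}}

```text
time: 24.25
eef_pos: [0.469, -0.2135, 0.1214]
orientation: [-0.887, -3.013, -0.001]
force: [-0.1, -0.2, -0.4]
finger_gap: 0.0446
gripper_force: 0.0
```

>>> {"method": "apply_moves", "body": {
  "rows": [0.48,0,-0.146,0,0,0.48,0,-0.146,-0.35,0,0.48,0,-0.146,-0.596,0,0.48,0,-0.146,-0.596,0,0.48,0,-0.146,-0.596,0,0,0,-0.146,-0.596,0,0,0,-0.146,-0.596,0,0,0,-0.146,-0.596,0,0,0,-0.146,-0.596,0,0,0,-0.146,-0.602,0,0,0,-0.146,-0.602,0]
}}

```text
time: 25.62
eef_pos: [0.4691, -0.2359, 0.0322]
orientation: [0.884, 3.015, 0.0]
force: [-4.8, 4.4, 10.1]
finger_gap: 0.0138
gripper_force: 30.0
```

```bash
python3 go.py .469 -.236 .032 1.157;  python3 -c "
from h import *; o=monitor.get_obs(); print(o['force'],o['torque'])"
```

```text
t 25.62 pos [ 0.4691 -0.2359  0.0322] yaw 2.571 q6 -1.52 gap 0.0138
frac [-0.001 -0.001 -0.001] turn -0.45
[-4.83048627  4.35936377 10.11956645] [0.61566811 0.71399454 0.00577961]
```

>>> {"method": "apply_moves", "body": {
  "rows": [0,0,0,0,-0.05,0,0,0,0,-0.1,0,0,0,0,-0.15,0,0,0,0,-0.2,0,0,0,0,-0.25,0,0,0,0,-0.3,0,0,0,0,-0.35,0,0,0,0,-0.4,0,0,0,0,-0.45,0,0,0,0,-0.45,0,0,0,0,-0.45]
}}

```text
time: 27.0
eef_pos: [0.4687, -0.236, 0.0321]
orientation: [-2.63, -1.718, 0.001]
force: [-8.9, 2.8, 13.0]
finger_gap: 0.0136
gripper_force: 30.0
```

>>> {"method": "apply_moves", "body": {
  "rows": [0.48,0,0,0,0,0.48,0,0,0,0,0.48,0,0,0.4,0,0.48,0,0,0.6,0,0.55,0,1.0,0.6,0,0.55,0,1.0,0.6,0,0.55,0,1.0,0.6,0,0.55,0,1.0,0.6,0]
}}

```text
time: 28.0
eef_pos: [0.4691, -0.0846, 0.1214]
orientation: [2.628, 1.722, 0.0]
force: [0.3, 0.8, -0.3]
finger_gap: 0.051
gripper_force: 0.0
```

>>> {"method": "apply_moves", "body": {
  "rows": [0.55,0,1.0,0,0,0.55,0,1.0,0,0,0.55,0,1.0,0,0,0.55,0,1.0,0,0]
}}

```text
time: 28.5
eef_pos: [0.4692, 0.0646, 0.1211]
orientation: [-2.628, -1.721, 0.0]
force: [0.1, -0.1, -0.1]
finger_gap: 0.0513
gripper_force: 0.0
```

```bash
python3 go.py .476 .0983 .0125; python3 meas.py D; cat > plates.py <<'E'
from h import *
im=avg("top",2)
for n,u,v in(("P1",347,186),("P2",413,186),("P3",279,250),("P4",355,257)):
    try: m=platemask(im,u,v); c,f=fit("top",m,at_z("top",u,v,.01)[:2],PLATE0); print(n,c.round(4),round(f,1),m.sum())
    except Exception as e: print(n,e)
E
python3 plates.py
```

```text
t 28.5 pos [0.4692 0.0646 0.1211] yaw 1.159 q6 0.49 gap 0.0513
frac [ 0.045  0.225 -0.724] turn 
D [ 0.4691 -0.2364     nan] nan 27.8 [(-1.981, 0.999, 10), None] plug [nan]
P1 [ 0.6461 -0.0732] 59.8 1521.0
P2 [ 0.652  -0.2508] 53.8 1498.0
P3 max() iterable argument is empty
P4 [ 0.4617 -0.0989] 42.8 1566.0h.py:62: RuntimeWarning: invalid value encountered in divide
  cen=lambda m:np.array([(m*np.arange(640)).sum(),(m*np.arange(400)[:,None]).sum()])/m.sum()
h.py:55: RuntimeWarning: invalid value encountered in cast
  h=cv2.convexHull(np.float32([proj(n,q) for q in P])); cv2.fillConvexPoly(M,np.int32(np.round((h*S+S/2-.5)*16)),255,cv2.LINE_8,4)
```

>>> {"method": "apply_moves", "body": {
  "rows": [0.55,0.045,0.225,0,0,0.55,0.045,0.225,-0.3,0,0.55,0.045,0.225,-0.55,0,0.55,0.045,0.225,-0.72,0,0.55,0.045,0.225,-0.72,0,0,0.045,0.225,-0.72,0,0,0.045,0.225,-0.72,0,0,0.045,0.225,-0.72,0,0,0.045,0.225,-0.72,0]
}}

```text
time: 29.82
eef_pos: [0.476, 0.0978, 0.0138]
orientation: [2.63, 1.718, 0.001]
force: [-2.1, -1.8, 4.8]
finger_gap: 0.0232
gripper_force: 30.0
```

```bash
sed -i 's/f\[...,2\]>90)&(f\[...,1\]<.55/f[...,2]>55)\&(f[...,1]<.5/' h.py; python3 go.py .4716 .2357 .09 ; python3 meas.py D
```

```text
t 29.82 pos [0.476  0.0978 0.0138] yaw 1.158 q6 0.56 gap 0.0232
frac [-0.029  0.919  0.508] turn 
D [ 0.4693 -0.2356 -1.9434] -1.922 58.5 [(-1.979, 0.999, 10), None] plug [0.036]
```

>>> {"method": "apply_moves", "body": {
  "rows": [0,0,0,0.3,0,0,0,0,0.6,0,0,-0.029,0.4,0.6,0,0,-0.029,0.7,0.6,0,0,-0.029,0.919,0.6,0,0,-0.029,0.919,0.6,0,0,-0.029,0.919,0.45,0,0,-0.029,0.919,0.38,0,0,-0.029,0.919,0.35,0,0,-0.029,0.919,0.335,0,0,-0.029,0.919,0.335,0]
}}

```text
time: 31.3
eef_pos: [0.4717, 0.2356, 0.0641]
orientation: [2.63, 1.718, 0.001]
force: [0.2, -0.1, -1.4]
finger_gap: 0.0236
gripper_force: 30.0
```

```bash
python3 go.py .4716 .2357 .0638; python3 plates.py
```

```text
t 31.3 pos [0.4717 0.2356 0.0641] yaw 1.157 q6 0.83 gap 0.0236
frac [-0.001  0.    -0.002] turn 
P1 [ 0.6454 -0.0725] 70.4 1535.0
P2 [ 0.652  -0.2509] 71.6 1520.0
P3 max() iterable argument is empty
P4 [ 0.4626 -0.0989] 41.6 1575.0
```

>>> {"method": "apply_moves", "body": {
  "rows": [0,0,0,-0.006,0,0.55,0,0,-0.004,0,0.55,0,0,-0.004,0,0.55,0,0,0.2,0,0.55,0,0,0.4,0,0.55,0,-1.0,0.4,0,0.55,0,-1.0,0.4,0,0.55,0,-1.0,0.4,0,0.55,0,-1.0,0.4,0]
}}

```text
time: 32.52
eef_pos: [0.4715, 0.0844, 0.1237]
orientation: [2.632, 1.715, 0.001]
force: [-0.1, -0.0, -0.5]
finger_gap: 0.0513
gripper_force: 0.0
```

>>> {"method": "apply_moves", "body": {
  "rows": [0.55,-0.06,-1.0,0,0,0.55,-0.06,-1.0,0,0,0.55,-0.06,-1.0,0,0,0.55,-0.06,-1.0,0,0]
}}

```text
time: 33.02
eef_pos: [0.4626, -0.0648, 0.1235]
orientation: [-2.631, -1.716, -0.0]
force: [-0.3, 0.5, -0.2]
finger_gap: 0.051
gripper_force: 0.0
```

```bash
python3 go.py .4622 -.0985 .0135; python3 plates.py; python3 - <<'E'
from h import *
a=avg("top",2); b=vision.camera("side")
cv2.imwrite("pics/c1.png",np.vstack([cv2.resize(a[130:290,190:440],(750,480//2*1)) if 0 else cv2.resize(a[140:280,190:450],(650,350)),cv2.resize(b[160:310,260:440],(650,540))[:245]]))
E
```

```text
t 33.02 pos [ 0.4626 -0.0648  0.1235] yaw 1.156 q6 0.22 gap 0.051
frac [-0.002 -0.225 -0.733] turn 
P1 [ 0.6461 -0.0733] 49.3 1503.0
P2 [ 0.6521 -0.2511] 45.1 1478.0
P3 max() iterable argument is empty
P4 max() iterable argument is empty
```

View pics/c1.png

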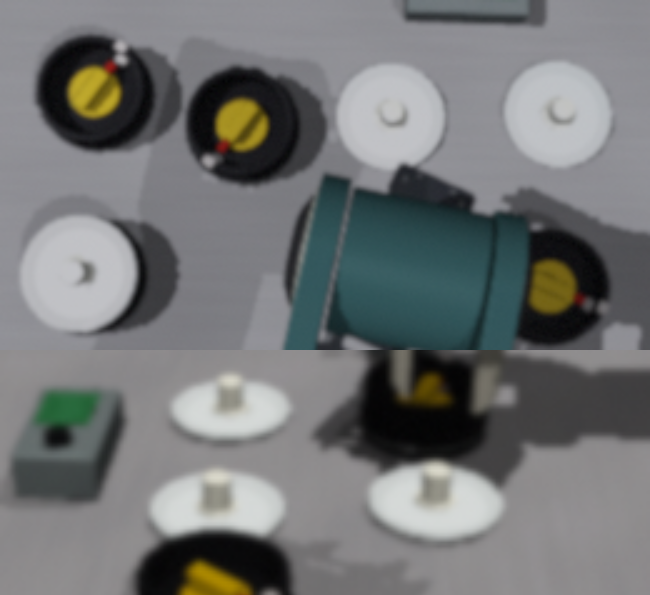

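Plugs A, B and D point at their marks, and the plate sits on C. Now plate P4 goes to D.

>>> {"method": "apply_moves", "body": {
  "rows": [0.55,-0.002,-0.225,0,0,0.55,-0.002,-0.225,-0.3,0,0.55,-0.002,-0.225,-0.55,0,0.55,-0.002,-0.225,-0.733,0,0.55,-0.002,-0.225,-0.733,0,0,-0.002,-0.225,-0.733,0,0,-0.002,-0.225,-0.733,0,0,-0.002,-0.225,-0.733,0,0,-0.002,-0.225,-0.733,0]
}}

```text
time: 34.4
eef_pos: [0.4624, -0.0981, 0.0142]
orientation: [2.63, 1.718, 0.001]
force: [-1.0, 1.7, 4.1]
finger_gap: 0.0234
gripper_force: 30.0
```

```bash
python3 go.py .469 -.236 .0635; python3 - <<'E'
from h import *
im=avg("top",2)
d=near((im.min(2)>130).astype(np.uint8),225,248,30)
cs,_=cv2.findContours(d,cv2.RETR_EXTERNAL,cv2.CHAIN_APPROX_NONE); c=max(cs,key=cv2.contourArea); m=np.zeros(d.shape,np.uint8); cv2.fillPoly(m,[cv2.convexHull(c)],1)
for z in(.05,.054,.058):
    c,f=fit("top",m.astype(float),(.4716,.2356),[(.057,(z+.004,z+.009)),(.012,(z+.009,z+.039))]); print(z,c.round(4),round(f,1),m.sum())
E
```

```text
t 34.4 pos [ 0.4624 -0.0981  0.0142] yaw 1.157 q6 0.15 gap 0.0234
frac [ 0.044 -0.919  0.329] turn 
0.05 [0.4661 0.2378] 389.4 2110
0.054 [0.4671 0.2373] 377.4 2110
0.058 [0.4669 0.2361] 366.0 2110
```

>>> {"method": "apply_moves", "body": {
  "rows": [0,0,0,0.3,0,0,0,0,0.6,0,0,0.044,-0.4,0.6,0,0,0.044,-0.7,0.6,0,0,0.044,-0.919,0.6,0,0,0.044,-0.919,0.6,0,0,0.044,-0.919,0.45,0,0,0.044,-0.919,0.38,0,0,0.044,-0.919,0.35,0,0,0.044,-0.919,0.332,0,0,0.044,-0.919,0.332,0]
}}

```text
time: 35.88
eef_pos: [0.4691, -0.2358, 0.0642]
orientation: [2.629, 1.718, 0.001]
force: [-1.0, 2.0, 1.5]
finger_gap: 0.0237
gripper_force: 30.0
```

```bash
python3 go.py .469 -.236 .0642; python3 - <<'E'
from h import *
a=avg("top",2); b=avg("side",2)
cv2.imwrite("pics/c2.png",np.vstack([cv2.resize(a[140:300,190:430],(600,400))*1,cv2.resize(b[230:310,340:460],(300,200)).repeat(2,1)]) )
E
```

```text
t 35.88 pos [ 0.4691 -0.2358  0.0642] yaw 1.158 q6 -0.1 gap 0.0237
frac [-0.    -0.001 -0.   ] turn
```

View pics/c2.png

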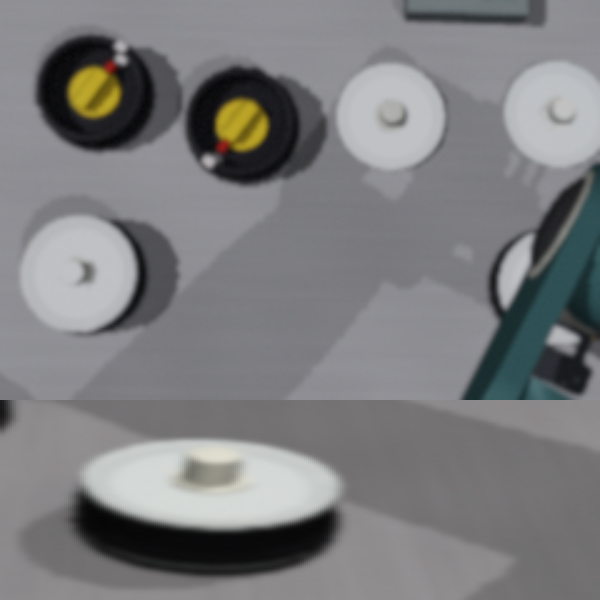

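C's plate sits level and centred. I release at D and go to P1.

>>> {"method": "apply_moves", "body": {
  "rows": [0,0,0,-0.003,0,0.55,0,0,-0.003,0,0.55,0,0,-0.003,0,0.55,0,0,0.2,0,0.55,0,0,0.4,0,0.55,0.9,0.8,0.4,0,0.55,0.9,0.8,0.4,0,0.55,0.9,0.8,0.4,0,0.55,0.9,0.8,0.4,0]
}}

```text
time: 37.2
eef_pos: [0.6054, -0.1135, 0.1226]
orientation: [-2.626, -1.722, 0.001]
force: [0.4, -0.4, 0.4]
finger_gap: 0.0512
gripper_force: 0.0
```

```bash
python3 plates.py; python3 go.py .6461 -.0733 .0138
```

```text
P1 [ 0.6472 -0.0458] 1049.2 414.0
P2 [ 0.6606 -0.2837] 1267.4 175.0
P3 [0.4625 0.0649] 1067.8 511.0
P4 max() iterable argument is empty
t 37.3 pos [ 0.6036 -0.1157  0.1229] yaw 1.159 q6 0.18 gap 0.0512
frac [ 0.283  0.283 -0.727] turn
```

>>> {"method": "apply_moves", "body": {
  "rows": [0.55,0.283,0.283,0,0,0.55,0.283,0.283,-0.2,0,0.55,0.283,0.283,-0.2,0]
}}

```text
time: 37.67
eef_pos: [0.6445, -0.0741, 0.0913]
orientation: [-2.629, -1.716, 0.005]
force: [-0.5, -1.0, 0.1]
finger_gap: 0.0513
gripper_force: 0.0
```

```bash
python3 go.py .6461 -.0733 .0138; python3 - <<'E'
from h import *
b=avg("side",2)
for p in[(.6461,-.0733,.039),(.6519,-.251,.039)]:
    q=proj("side",p); cv2.circle(b,tuple(int(round(x)) for x in q),1,(0,0,255),-1)
cv2.imwrite("pics/c3.png",cv2.resize(b[130:250,270:430],(640,480)))
E
```

```text
t 37.67 pos [ 0.6445 -0.0741  0.0913] yaw 1.157 q6 0.26 gap 0.0513
frac [ 0.011  0.005 -0.517] turn
```

View pics/c3.png

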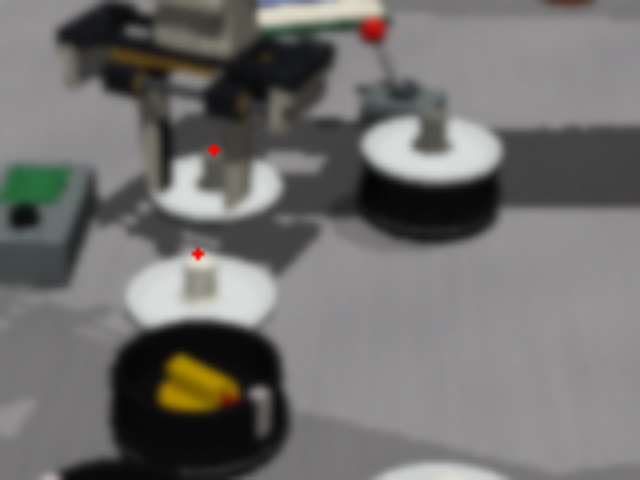

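P1 and P2 are in place (red crosses on their knobs), D's plate sits level, and the lever is on its far side. Descending on P1.

>>> {"method": "apply_moves", "body": {
  "rows": [0.55,0,0,-0.3,0,0.55,0,0,-0.517,0,0.55,0,0,-0.517,0,0.55,0,0,-0.517,0,0,0,0,-0.517,0,0,0,0,-0.517,0,0,0,0,-0.517,0,0,0,0,-0.517,0]
}}

```text
time: 38.78
eef_pos: [0.6463, -0.0734, 0.0162]
orientation: [2.63, 1.718, 0.0]
force: [-1.3, -0.3, 5.1]
finger_gap: 0.0233
gripper_force: 30.0
```

```bash
python3 go.py .6291 .0814 .0638; python3 meas.py AB
```

```text
t 38.77 pos [ 0.6463 -0.0734  0.0162] yaw 1.158 q6 0.26 gap 0.0233
frac [-0.115  1.032  0.317] turn 
A [ 0.6604  0.236  -0.5839] -0.522 47.3 [(-0.606, 0.999, 13), (-0.6, 0.999, 7)] plug [0.022, 0.016]
B [0.6295 0.0813 2.4997] 2.52 45.7 [(2.53, 0.999, 8), None] plug [-0.03]
```

>>> {"method": "apply_moves", "body": {
  "rows": [0,0,0,0.3,0,0,0,0,0.6,0,0,-0.112,0.4,0.6,0,0,-0.112,0.7,0.6,0,0,-0.112,1.0,0.6,0,0,-0.112,1.0,0.6,0]
}}

```text
time: 39.62
eef_pos: [0.629, 0.0791, 0.1055]
orientation: [-2.627, -1.722, 0.0]
force: [0.3, -0.4, -1.2]
finger_gap: 0.0237
gripper_force: 30.0
```

>>> {"method": "apply_moves", "body": {
  "rows": [0,0,0.032,0,0,0,0,0.032,-0.1,0,0,0,0.032,-0.2,0,0,0,0.032,-0.25,0,0,0,0.032,-0.268,0,0,0,0.032,-0.268,0]
}}

```text
time: 40.38
eef_pos: [0.6295, 0.0811, 0.0658]
orientation: [2.63, 1.718, 0.0]
force: [-0.7, -1.0, 1.6]
finger_gap: 0.0235
gripper_force: 30.0
```

```bash
python3 go.py .6294 .0814 .0662
```

```text
t 40.38 pos [0.6295 0.0811 0.0658] yaw 1.157 q6 0.5 gap 0.0235
frac [-0.001  0.002  0.003] turn
```

Release, then go to P2.

>>> {"method": "apply_moves", "body": {
  "rows": [0.55,0,0,0,0,0.55,0,0,0,0,0.55,0,0,0.2,0,0.55,0,0,0.4,0,0.55,0.1,-1.0,0.4,0,0.55,0.1,-1.0,0.4,0,0.55,0.1,-1.0,0.4,0,0.55,0.1,-1.0,0.4,0]
}}

```text
time: 41.38
eef_pos: [0.6443, -0.0703, 0.1255]
orientation: [-2.632, -1.715, 0.0]
force: [-1.0, 0.9, 1.0]
finger_gap: 0.0511
gripper_force: 0.0
```

>>> {"method": "apply_moves", "body": {
  "rows": [0.55,0.04,-0.8,0,0,0.55,0.04,-0.8,0,0,0.55,0.04,-0.8,0,0,0.55,0.04,-0.8,0,0]
}}

```text
time: 41.88
eef_pos: [0.6505, -0.1875, 0.1255]
orientation: [-2.629, -1.719, -0.0]
force: [-0.3, 0.4, 0.5]
finger_gap: 0.0512
gripper_force: 0.0
```

```bash
python3 go.py .652 -.251 .014; python3 plates.py |grep P2; python3 - <<'E'
from h import *
b=avg("side",2)
for p in[(.652,-.251,.039),(.6294,.0814,.089)]:
    q=proj("side",p); cv2.circle(b,tuple(int(round(x)) for x in q),1,(0,0,255),-1)
cv2.imwrite("pics/c4.png",cv2.resize(b[130:290,260:430],(680,640))[:600])
E
```

```text
t 41.88 pos [ 0.6505 -0.1875  0.1255] yaw 1.158 q6 0.09 gap 0.0512
frac [ 0.01  -0.423 -0.743] turn 
P2 [ 0.6689 -0.285 ] 997.3 440.0
```

View pics/c4.png

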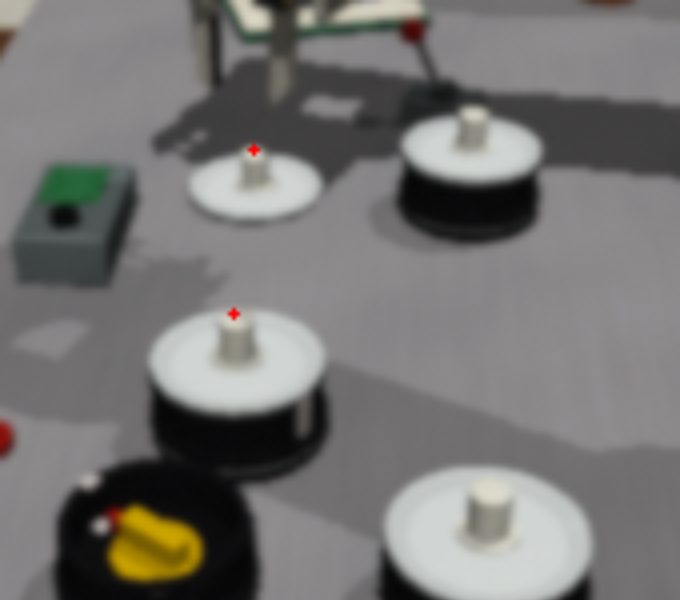

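B, C and D are covered and look level, and P2 has not moved. Now P2 to A.

>>> {"method": "apply_moves", "body": {
  "rows": [0.55,0.01,-0.423,0,0,0.55,0.01,-0.423,-0.1,0,0.55,0.01,-0.423,-0.4,0,0.55,0.01,-0.423,-0.735,0,0.55,0.01,-0.423,-0.735,0,0.55,0.01,-0.423,-0.735,0,0,0.01,-0.423,-0.735,0,0,0.01,-0.423,-0.735,0,0,0.01,-0.423,-0.735,0,0,0.01,-0.423,-0.735,0]
}}

```text
time: 43.32
eef_pos: [0.6519, -0.2521, 0.0156]
orientation: [2.63, 1.718, 0.0]
force: [-0.9, 1.1, 2.1]
finger_gap: 0.0236
gripper_force: 30.0
```

```bash
python3 go.py .6606 .236 .0638; python3 meas.py A
```

```text
t 43.33 pos [ 0.6519 -0.2521  0.0156] yaw 1.157 q6 0.01 gap 0.0236
frac [0.058 3.254 0.321] turn 
A [ 0.6604  0.2361 -0.5707] -0.52 47.7 [(-0.607, 0.999, 13), (-0.602, 0.999, 7)] plug [0.036, 0.031]
```

>>> {"method": "apply_moves", "body": {
  "rows": [0,0,0,0.3,0,0,0,0,0.6,0,0,0,0,0.9,0,0,0.02,0.4,0.9,0,0,0.02,0.75,0.9,0,0,0.02,1.0,0.9,0,0,0.02,1.0,0.9,0]
}}

```text
time: 44.3
eef_pos: [0.6548, -0.0999, 0.1504]
orientation: [-2.627, -1.722, -0.0]
force: [-0.6, -0.2, -1.0]
finger_gap: 0.0235
gripper_force: 30.0
```

>>> {"method": "apply_moves", "body": {
  "rows": [0,0.01,0.35,0,0,0,0.02,0.7,0,0,0,0.02,1.0,0,0,0,0.02,1.0,0,0]
}}

```text
time: 44.8
eef_pos: [0.6579, 0.0496, 0.1502]
orientation: [-2.628, -1.721, 0.0]
force: [-0.2, -0.8, -2.1]
finger_gap: 0.0233
gripper_force: 30.0
```

>>> {"method": "apply_moves", "body": {
  "rows": [0,0.01,0.35,0,0,0,0.018,0.7,0,0,0,0.018,1.0,0,0,0,0.018,1.0,0,0]
}}

```text
time: 45.3
eef_pos: [0.6607, 0.1992, 0.1499]
orientation: [-2.628, -1.721, 0.001]
force: [-0.0, -0.2, -1.7]
finger_gap: 0.0238
gripper_force: 30.0
```

```bash
python3 go.py .6606 .236 .0656
```

```text
t 45.3 pos [0.6607 0.1992 0.1499] yaw 1.159 q6 0.67 gap 0.0238
frac [-0.001  0.246 -0.562] turn
```

>>> {"method": "apply_moves", "body": {
  "rows": [0,0,0.244,0,0,0,0,0.244,0,0,0,0,0.244,-0.3,0,0,0,0.244,-0.45,0,0,0,0.244,-0.53,0,0,0,0.244,-0.562,0,0,0,0.244,-0.562,0,0,0,0.244,-0.562,0]
}}

```text
time: 46.3
eef_pos: [0.661, 0.2346, 0.0672]
orientation: [2.63, 1.718, 0.002]
force: [0.1, 0.0, -1.5]
finger_gap: 0.0234
gripper_force: 30.0
```

```bash
python3 go.py .6606 .236 .0656
```

```text
t 46.3 pos [0.661  0.2346 0.0672] yaw 1.158 q6 0.72 gap 0.0234
frac [-0.003  0.009 -0.011] turn
```

>>> {"method": "apply_moves", "body": {
  "rows": [0,0,0.008,-0.008,0,0,0,0.008,-0.014,0,0,0,0.008,-0.014,0,0.55,0,0.008,-0.01,0,0.55,0,0.008,-0.01,0,0.55,0,0,0.2,0,0.55,0,0,0.4,0,0.2,0,-1.0,0.4,-0.237,0.2,0,-1.0,0.4,-0.237,0.2,0,-1.0,0.4,-0.237,0.2,0,-1.0,0.4,-0.237,0.2,0,-1.0,0.4,-0.237]
}}

```text
time: 47.8
eef_pos: [0.6606, 0.0842, 0.126]
orientation: [-3.075, -0.645, -0.0]
force: [-0.4, -0.2, -0.5]
finger_gap: 0.0188
gripper_force: 0.0
```

>>> {"method": "apply_moves", "body": {
  "rows": [0,0,-1.0,0,-0.237,0,0,-1.0,0,-0.237,0,0,-1.0,0,-0.237,0,0,-1.0,0,-0.237,0,0,-1.0,0,-0.237,0,0,-1.0,0,-0.237]
}}

```text
time: 48.55
eef_pos: [0.6606, -0.0649, 0.1261]
orientation: [-3.1, 0.507, 0.0]
force: [0.5, -0.5, 0.2]
finger_gap: 0.0002
gripper_force: 0.0
```

```bash
python3 go.py .561 -.438 .076 -.33; python3 - <<'E'
from h import *
a=avg("top",2); b=avg("side",2)
cv2.imwrite("pics/c5.png",np.hstack([cv2.resize(a[140:290,190:320],(380,438)),cv2.resize(b[180:310,260:420],(420,438*42//42))[:438]]))
E
```

```text
t 48.55 pos [ 0.6606 -0.0649  0.1261] yaw -0.324 q6 1.76 gap 0.0002
frac [-0.664 -2.487 -0.334] turn -0.002
```

View pics/c5.png

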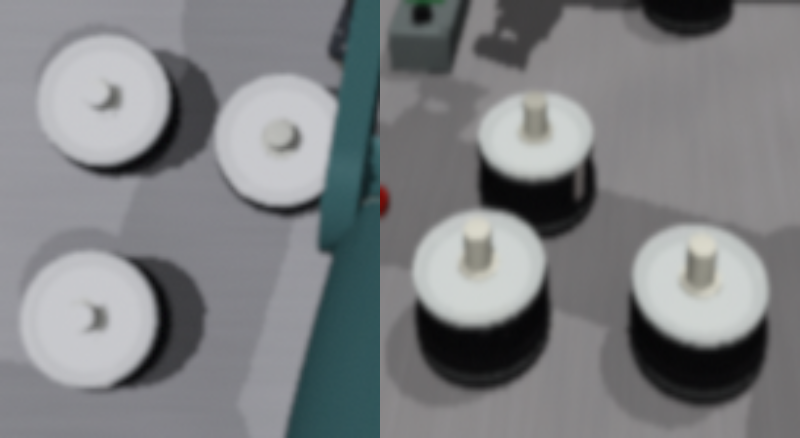

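```bash
python3 - <<'E'
from h import *
S=4; b=avg("side",4); b=cv2.resize(b,None,fx=S,fy=S,interpolation=cv2.INTER_CUBIC)
T=[]
for c in[(.6606,.236),(.6294,.0813),(.4718,.2355),(.469,-.2358)]:
    for r,z in((.057,.059),(.012,.089)):
        q=np.int32([proj("side",p)*S+S/2-.5 for p in circ(c,r,z)]); cv2.polylines(b,[q],True,(0,0,255),1)
    u,v=(proj("side",(*c,.06))*S).astype(int); T.append(cv2.resize(b[v-130:v+110,u-150:u+150],(400,300)))
cv2.imwrite("pics/c6.png",np.vstack([np.hstack(T[:2]),np.hstack(T[2:])]))
E
```

```text
(no output)
```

View pics/c6.png

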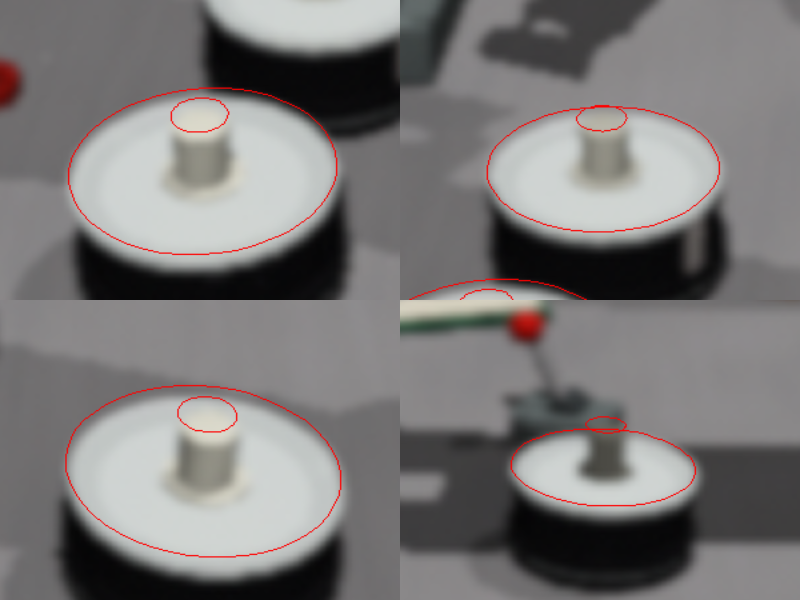

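All four plates match their projected seated outlines equally well. Now the lever, from its far side.

>>> {"method": "apply_moves", "body": {
  "rows": [0,0,-1.0,0,0,0,0,-1.0,0,0,0,0,-1.0,0,0,0,0,-1.0,0,0]
}}

```text
time: 49.45
eef_pos: [0.6604, -0.2168, 0.1258]
orientation: [-3.098, 0.521, 0.001]
force: [-0.1, -0.0, 1.2]
finger_gap: 0.0004
gripper_force: 0.0
```

>>> {"method": "apply_moves", "body": {
  "rows": [0,-0.4,-1.0,0,0,0,-0.4,-1.0,0,0,0,-0.4,-1.0,0,0,0,-0.4,-1.0,0,0]
}}

```text
time: 49.95
eef_pos: [0.6001, -0.3661, 0.126]
orientation: [-3.098, 0.521, 0.0]
force: [0.9, 0.2, -0.3]
finger_gap: 0.0003
gripper_force: 0.0
```

>>> {"method": "apply_moves", "body": {
  "rows": [0,-0.21,-0.487,0,0,0,-0.21,-0.487,0,0,0,-0.21,-0.487,-0.334,0,0,-0.21,-0.487,-0.334,0,0,-0.21,-0.487,-0.334,0]
}}

```text
time: 50.58
eef_pos: [0.5701, -0.4377, 0.0776]
orientation: [3.099, -0.517, 0.001]
force: [-0.2, -0.3, 1.6]
finger_gap: 0.0005
gripper_force: 0.0
```

```bash
python3 go.py .4742 -.4083 .076 -.33
```

```text
t 50.58 pos [ 0.5701 -0.4377  0.0776] yaw -0.33 q6 1.21 gap 0.0005
frac [-0.639  0.196 -0.011] turn 0.0
```

>>> {"method": "apply_moves", "body": {
  "rows": [0,-0.1,0.031,-0.01,0,0,-0.2,0.061,-0.01,0,0,-0.28,0.086,-0.01,0,0,-0.36,0.11,-0.01,0,0,-0.43,0.132,-0.01,0,0,-0.5,0.153,-0.01,0,0,-0.56,0.172,-0.01,0,0,-0.6,0.184,-0.01,0,0,-0.62,0.19,-0.01,0,0,-0.63,0.194,-0.01,0,0,-0.63,0.194,-0.01,0]
}}

```text
time: 51.95
eef_pos: [0.4761, -0.41, 0.0746]
orientation: [3.097, -0.518, 0.006]
force: [15.6, -5.4, -7.3]
finger_gap: 0.0003
gripper_force: 8.2
```

>>> {"method": "apply_moves", "body": {
  "rows": [0,-0.02,0.007,0,0,0,-0.02,0.007,0,0]
}}

```text
time: 52.2
eef_pos: [0.4754, -0.4097, 0.0748]
orientation: [3.096, -0.517, 0.015]
force: [37.7, -15.1, -18.5]
finger_gap: 0.0008
gripper_force: 19.7
```

At the stop. I back off, rise, and check everything.

>>> {"method": "apply_moves", "body": {
  "rows": [0,0.15,-0.05,0,0,0,0.3,-0.1,0.02,0,0,0.3,-0.1,0.5,0,0,0.3,-0.1,0.8,0,0,0.7,-0.8,0.9,0,0,0.7,-0.8,0.9,0,0,0.7,-0.8,0.9,0,0,0.7,-0.8,0.9,0]
}}

```text
time: 53.2
eef_pos: [0.5764, -0.5282, 0.2087]
orientation: [-3.098, 0.518, 0.002]
force: [-0.2, 1.5, 1.0]
finger_gap: 0.0003
gripper_force: 0.0
```

```bash
python3 - <<'E'
from h import *
a=avg("top",2); b=avg("side",2)
cv2.imwrite("pics/c7.png",np.vstack([a[90:330,130:530],b[110:380,240:640]]))
E
```

```text
(no output)
```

View pics/c7.png

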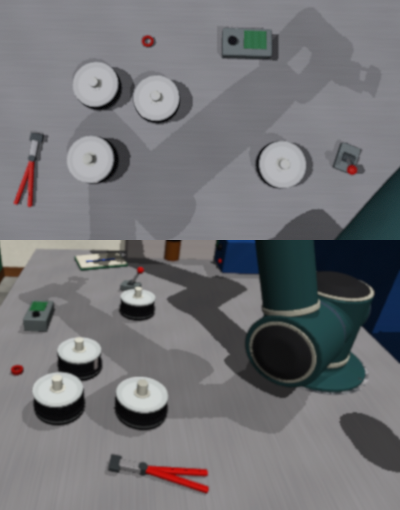

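The final picture shows all four packs covered and level. The lever is back on the near side, with its ball at (352,170) in the crop, and the crimper and grommet have not moved.

```bash
python3 -c "
from station import ctrl; print(ctrl.close_job())"
```

```text
the job is handed in; nothing more can be done
None
```

The job is handed in: supply cut first, all four plugs turned to their marks (pack D had turned bodily with its plug on the first try and was redone), all four plates seated level, supply switched back on, and the crimp tool and grommet left untouched.

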